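# Clamp a microscope slide carrier under a knurled thumbscrew

### The arm

A 6-joint arm with a two-finger parallel gripper is mounted at the origin on the work surface. World frame = base frame: x ahead of the robot, y to its left, z up, the work surface at z = 0. Lengths are in m, angles in rad, forces in N, time in s.
With the tool pointing down it reaches from about 0.425 to 1.125 m from the base axis. Payload 14.9 kg.
Tool frame: the origin (TCP) lies midway between the tips of the shut fingers; the grasp point (between the pads) lies 19 mm behind it; z points along the fingers, y is the line along which they close (so a half turn about z gives the same grasp; the last joint's range is limited). The gripper opens to 91 mm and grips with 3 to 60 N. Pads are 32 mm wide; open, the fingers measure 118 mm over their backs; the gripper's body (76 mm by 178 mm) begins 60 mm behind the grasp point.
Start: joints at [1.281, 0.379, 1.734, -0, 1.028, -0.033], TCP at [0.178, 0.677, 0.214] pointing down, gripper open.
Joint ranges: [-2.77, 2.77], [-0.74, 2.19], [0, 2.66], [-1.06, 4.2], [0.31, 2.87], [-3.08, 3.08]. Speed limits (rad/s): [1.89, 1.89, 2.39, 3.14, 3.14, 3.14].

### API

Orientations are given as [roll, pitch, yaw] about the fixed x, y, z axes, in that order (R = Rz(yaw) Ry(pitch) Rx(roll)).
In Python, from plant import r, cams, workorder gives the robot as it stands.
- The arm moves only by the tool apply_moves, never from a script. Its argument "motion" is a list of rows, each an object with "offset": the shift along the tool's x, y, z in cm, a list of three; "angular": the turn, a rotation vector about the tool's x, y, z in rad, a list of three; "hand": the gripper command: -1 is shut, 1 is fully open, values between are in proportion. A call has 1 to 8 rows; each row is the pose to reach, as a shift and turn from the pose commanded when the call began, along the tool's axes at that moment; what a row does not reach only later rows make up. A row lasts 1/8 s, in which the tool goes at most 62.5 mm and 10.7 degrees, less where a joint would pass 70% of its speed; a pose out of reach is approached as far as the arm can. A call with a gripper value outside its range is refused whole. The fingers move at their own pace and stop on an object; "newtons" is the grip in N (left out, the last holds). Time passes only in rows, so rows that repeat a pose let the fingers close. It gives the time, the measured TCP pose, the force, the opening and the grip force at its end, in the units of the state.
- r.get_state(): the state, without advancing time (a new reading comes with each control period).
- cams.get_image(name): name is "scene" or "top" or "wrist"; returns (picture, depth): 400x640x3 uint8, red, green, blue; 400x640 float32, m along the optical axis (not along the pixel's ray), 0 where there is no reading.
- cams.camera_info(name): a dict with "camera_matrix" (3x3 intrinsics, pixels), "k1" (the pictures are not rectified: a ray, as slopes to the right and down, at radius r is drawn at 1 + k1 r^2 times it, then the intrinsics apply), "origin" and "attitude" of the camera in the world; the wrist camera has in their place "T_tool_cam" (4x4, takes a point from camera to tool coordinates, whose origin is the TCP and whose axes are the flange's). Camera axes: x right, y down, z forward; pixel columns grow to the right and rows downward; lengths in m; the calibration is good to about 2 mm. A picture is of the moment at which its call begins: read the wrist's pose just before it. camera_info takes no time and is no camera call.
- workorder.job_done(): hands the job in; it is judged then, once.
Trained networks look in the newest picture that a camera, given by its name, has taken for a name from the list of things; names that differ only in an ending like _2 or _b are one class to them, and where a whole thing is asked for, a point or a joint stands for the part that bears it (a point fixed in the world has none). Each returns a list of dicts, best first, with "confidence" (0 to 1); they miss things now and then, are a little off and sometimes report something else, mostly with a low value. They report only what shows in the picture. A call takes as long as a camera call. They do not tell look-alikes from the thing itself.
- cams.cut_out(label, camera): "mask" (400x640 bool, what is visible of it) and "box" ([left, top, width, height] in pixels, round what is visible of it).
- cams.tip_of(label, camera): "uv" ([column, row] in pixels: a listed point, or the origin of a listed thing).
The state is a dict: "time_s": time; "q": joint angles; "qvel": joint speeds; "joint_torque": joint torques, N m; "tcp_pos": TCP position; "eef_rot": TCP orientation; "wrist_force": force on the tool from outside, world axes, zero at the start; "torque": the same for the moment, N m; "gripper_width": finger opening in m; "finger_force": force on a finger pad.
Only numpy, scipy, OpenCV 4.12 (cv2) and the standard library are available. Lean on these libraries where they do the work, as an engineer would, in place of code of your own. Each camera call takes 0.05 s, during which the arm holds its last target. There are 200 camera calls.

### The job

Take the aluminium slide carrier from the steel tray, slide it bare end first into the specimen clamp until it rests fully home against the backstop, without ramming it. Then turn the knurled thumbscrew clockwise, regripping as needed, until its foot seats on the carrier and the resistance clearly rises: snug, so that it holds by itself, but not forced. Leave the other things on the bench and tray where they are, and let go of everything.

Things in the scene. Friction and masses are not known exactly. Their poses are not given: they have to be found in the camera images.
- clamp: Specimen clamp fixed to the bench. Origin on the bench straight below the screw's axis; +x points from its open mouth to the backstop, z up. Dark base plate 150 x 76 mm (x -110 to +40 mm), top 10 mm above the bench. Two side walls 37 mm apart inside, 65 mm outside (x -24 to +28 mm), carry a bridge (x -15 to +15 mm, y -33 to +33 mm, 38 to 48 mm above the bench) with the vertical thumbscrew.
- backstop: Steel block at the inner end of the clamp's channel, 20 mm high above the base plate. Origin at the foot of its stop face, mid-width, on the base plate, 28 mm beyond the screw's axis. The carrier's bare end comes to rest against it. More than 35 N would knock it out of line.
- thumbscrew: Knurled steel thumbscrew, axis vertical. Origin: centre of the head's top face; head 26 mm in diameter, 24 mm high, its underside always at least 3 mm above the bridge. Clockwise from above it goes down 2 mm per rad (12.6 mm a turn) and stays where it is left. Its 18 mm black swivel foot under the bridge starts 2 to 5 mm above a loaded carrier (not known better): 1 to 2.5 rad to seat, over several grips.
- carrier: Flat aluminium slide carrier, 116 x 34 x 14 mm (x, y, z), 0.10 to 0.21 kg, lying flat. Origin: centre of its underside. A greenish glass slide with a white end is let into its top, from the -x end to x = +20 mm; the +x end (away from the robot at first) is bare metal and goes in first. Fully home its origin is 30 mm before the screw's axis (x = -30 mm in the clamp's frame), on the base plate.
- carrier_pad (a point): Spot on the carrier's top face, on its bare end, 30 mm from the carrier's middle and 28 mm from the front end, where the foot presses when the carrier is home.
- tray: Flat stainless tray fixed to the bench, 300 x 220 mm, floor 3 mm thick, rim 12 mm high. Origin: centre of its underside. The carrier starts on it.
- dish: Small glass dish, 60 mm in diameter, 15 mm high, standing on the tray. Origin: centre of its underside. To be left alone.
- tweezers: Steel tweezers, 120 mm long along their x, 6 mm high, lying on the tray. Origin: middle of the underside. To be left alone.
- dropper: Amber dropper bottle, 28 mm in diameter, 75 mm high, near the clamp. Origin: centre of its underside. To be left alone.
- jar: White lidded jar, 48 mm in diameter, 55 mm high, near the clamp. Origin: centre of its underside. To be left alone.
- slide_box: Blue slide box, 85 x 34 x 30 mm, on the bench. Origin: centre of its underside. To be left alone.
- clamp_mouth (a point): Middle of the flared mouth's outer edge, on the top face of the clamp's base plate, 36 mm before the screw's axis. The flare is 49 mm wide here and 12 mm high above the plate, narrowing to the 37 mm channel over 12 mm. A loaded carrier lies on the base plate and its rear 52 mm stick out of the mouth, with the sides free.
- screw_head (a point): Centre of the head, 12 mm below its top face, on the axis: the place to grip. With the foot free, turning takes a steady 0.16 Nm of friction (at a standstill part of it relaxes: compare like with like); once the foot bears on the carrier it climbs by 0.22 Nm per rad, the foot's pressure by 110 N per rad. Snug is 0.06 to 0.12 Nm above free (30 to 60 N); 0.16 Nm above (80 N) damages the carrier.
Things that resemble listed ones, but are neither listed nor needed, are in the scene too. Several things have the shape of the carrier; the one meant has the colours described above. Leave any brown look-alike of the clamp alone.

How it is judged:
By the outcome, as a careful person would: the job done as asked, in the order asked, and still so for the second after the job is handed in, with the robot touching nothing.
It also fails if it takes over 72 s, if anything falls off the work surface, if the arm or the gripper's body presses on something with over 40 N, if the wrist force passes 120 N, or if a joint passes its speed limit or range.

## Working session

There is one attempt and no reset: what is moved stays moved. The work goes in short steps, Python scripts to look and compute and a tool call to move; the robot and the scene stay as the last step left them, time stands still between calls to the robot, and variables do not carry over. Pictures are saved under pics/ and viewed, at most 10 in all, crops included, and the job is handed in when it is done.

Besides the shell and the picture viewer there is one more tool, called after "Emit:" as name(argument=value, ...), one argument or row to a line, values as JSON. apply_moves: Moves the arm, as the interface text tells. Its arguments: {"type":"object","properties":{"motion":{"type":"array","items":{"type":"object","properties":{"offset":{"type":"array","items":{"type":"number"}},"angular":{"type":"array","items":{"type":"number"}},"hand":{"type":"number"}}}},"newtons":{"type":"number"}},"required":["motion"]}

```bash
mkdir -p pics; ls; cat > h.py <<'E'
import numpy as np, cv2
from scipy.spatial.transform import Rotation as R
from plant import r, cams, workorder
def pose():
    s=r.get_state(); T=np.eye(4); T[:3,:3]=R.from_euler('xyz',s['eef_rot']).as_matrix(); T[:3,3]=s['tcp_pos']; return T
def camT(name,T=None):
    i=cams.camera_info(name)
    if name=='wrist': return T@np.array(i['T_tool_cam'])
    M=np.eye(4); a=np.array(i['attitude']); M[:3,:3]=a if a.shape==(3,3) else R.from_euler('xyz',a).as_matrix(); M[:3,3]=i['origin']; return M
def rays(name,uv):
    i=cams.camera_info(name); K=np.array(i['camera_matrix']); uv=np.atleast_2d(uv).astype(float)
    d=np.c_[(uv[:,0]-K[0,2])/K[0,0],(uv[:,1]-K[1,2])/K[1,1]]; u=d.copy()
    for _ in range(20): u=d/(1+i['k1']*(u**2).sum(1,keepdims=True))
    return np.c_[u,np.ones(len(u))]
def onplane(name,uv,z,T=None):
    M=camT(name,T); d=rays(name,uv)@M[:3,:3].T
    return M[:3,3]+d*((z-M[2,3])/d[:,2])[:,None]
def bydepth(name,uv,dep,T=None):
    M=camT(name,T); return rays(name,uv)*np.atleast_1d(dep)[:,None]@M[:3,:3].T+M[:3,3]
E
python3 - <<'E'
from h import *
print(cams.camera_info('top')); print(r.get_state())
for n in ['top','scene']:
    im,d=cams.get_image(n); cv2.imwrite(f'pics/{n}0.png',im[:,:,::-1]); np.save(f'{n}d.npy',d)
    for l in ['carrier','clamp','thumbscrew','carrier_pad','clamp_mouth','screw_head','backstop','tray']:
        print(n,l,[(np.round(x['uv']),round(x['confidence'],2),np.round(onplane(n,x['uv'],dict(carrier=.01,thumbscrew=.075,carrier_pad=.017,clamp_mouth=.01,screw_head=.063,backstop=.01).get(l,0)),3)[0]) for x in cams.tip_of(l,n)[:3]])
E
```

```text
pics
{'camera_matrix': array([[480.74774373,   0.        , 321.07438794],
       [  0.        , 480.74774373, 192.83414844],
       [  0.        ,   0.        ,   1.        ]]), 'k1': -0.07109090036890323, 'origin': array([0.37345058, 0.01659742, 1.01872388]), 'attitude': array([-2.95122177,  0.01533017, -1.56622979])}
{'time_s': 0.0, 'q': array([ 1.28068075e+00,  3.79384470e-01,  1.73477625e+00,  2.24911011e-06,
        1.02853347e+00, -3.33374027e-02]), 'qvel': array([-2.47978133e-06,  3.30112065e-05, -3.29502419e-04,  3.65634637e-04,
       -1.00454509e-03, -2.10062071e-04]), 'joint_torque': array([ 3.28958769e-03, -7.63739276e+01, -4.34372020e+01,  6.51628012e-02,
        4.24942723e-02, -8.42387340e-05]), 'tcp_pos': array([0.17769135, 0.67665622, 0.21330736]), 'eef_rot': array([-3.14049180e+00, -3.86394607e-05,  2.88481329e+00]), 'wrist_force': array([0.53273039, 0.03952003, 0.31241963]), 'torque': array([ 0.00217867, -0.02837211,  0.01793485]), 'finger_force': 0.0, 'gripper_width': 0.09117447743697113}
top carrier [(array([422., 180.]), 0.96, array([ 0.595, -0.184,  0.01 ])), (
[... 1677 characters left out ...]
, 0.101, 0.075]))]
scene carrier_pad [(array([239., 204.]), 0.87, array([ 0.615, -0.184,  0.017])), (array([333., 216.]), 0.77, array([0.562, 0.032, 0.017]))]
scene clamp_mouth [(array([400., 234.]), 0.97, array([0.545, 0.189, 0.01 ])), (array([462., 264.]), 0.94, array([0.563, 0.333, 0.01 ]))]
scene screw_head [(array([470., 270.]), 0.45, array([0.6  , 0.339, 0.063])), (array([396., 234.]), 0.44, array([0.578, 0.18 , 0.063]))]
scene backstop [(array([388., 256.]), 0.72, array([0.606, 0.179, 0.01 ])), (array([460., 293.]), 0.54, array([0.629, 0.342, 0.01 ]))]
scene tray [(array([230., 209.]), 0.6, array([ 0.628, -0.204,  0.   ])), (array([235., 254.]), 0.45, array([ 0.727, -0.136,  0.   ]))]
```

View pics/top0.png

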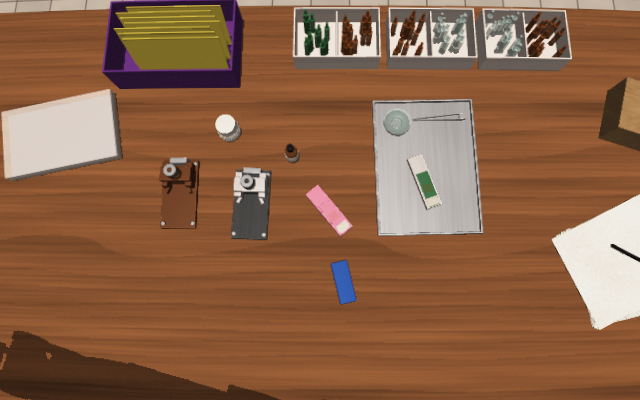

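View pics/scene0.png

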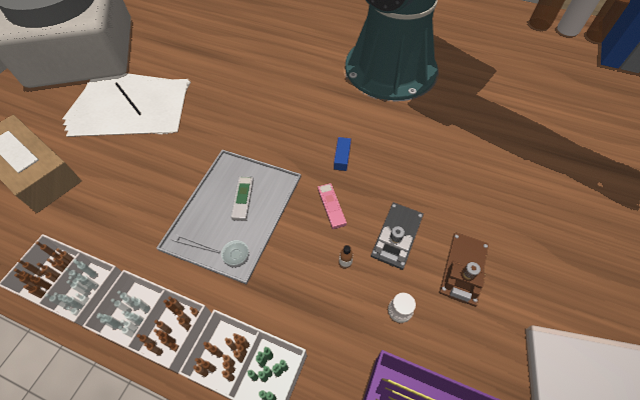

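The task's carrier is the white and green one on the tray, at (425,182) in the top view. The pink bar at (329,210) is a look-alike. The dark clamp, with its screw at (246,182), is the real one, and the brown one at (180,190) is the decoy. Next I'll get coarse poses.

```bash
cat >> h.py <<'E'
def rel(pos,yaw=None,T=None):
    "offset (cm) and rotation vector in tool axes to reach TCP pos, tool-down with given yaw"
    T=pose() if T is None else T
    off=T[:3,:3].T@(np.array(pos)-T[:3,3])*100
    ang=np.zeros(3)
    if yaw is not None:
        c=[(R.from_matrix(T[:3,:3]).inv()*R.from_euler('xyz',[np.pi,0,y])).as_rotvec() for y in (yaw,)]
        ang=c[0]
    return np.round(off,2),np.round(ang,3)
E
python3 - <<'E'
from h import *
print(np.round(cams.camera_info('wrist')['T_tool_cam'],3))
print(cams.camera_info('wrist')['camera_matrix'][0])
im,d=cams.get_image('top')
for l,z in [('carrier',.017),('clamp',.01)]:
  for m in cams.cut_out(l,'top')[:3]:
    v,u=np.nonzero(m['mask']); P=onplane('top',np.c_[u,v],z)[:,:2].astype(np.float32)
    print(l,round(m['confidence'],2),m['box'],cv2.minAreaRect(P*1000), np.percentile(bydepth('top',np.c_[u,v],d[v,u])[:,2],[10,50,95]))
print(rel([.57,-.19,.2],np.pi+.25))
print(rel([.57,-.19,.2],.25))
E
```

```text
[[ 0.    -0.96  -0.28   0.079]
 [ 1.     0.     0.001  0.   ]
 [-0.001 -0.28   0.96  -0.17 ]
 [ 0.     0.     0.     1.   ]]
[299.99724268   0.         321.98589808]
carrier 0.83 [306.6, 186.6, 45.9, 48.2] ((530.5908203125, 16.997783660888672), (114.9080810546875, 35.98707580566406), 39.857337951660156) [0.01200412 0.01445871 0.01737202]
carrier 0.61 [408.4, 152.2, 32.3, 56.9] ((592.6737670898438, -186.10870361328125), (119.03373718261719, 37.877201080322266), 18.858251571655273) [0.01384448 0.01724119 0.02064197]
clamp 0.94 [228.7, 171.0, 42.2, 65.5] ((546.9462280273438, 182.72251892089844), (80.63331604003906, 155.7058563232422), 88.2881851196289) [0.00802721 0.01148622 0.07889143]
clamp 0.68 [161.6, 155.6, 37.0, 75.7] ((567.9810791015625, 340.5225830078125), (156.47438049316406, 79.91468048095703), 3.162626266479492) [0.00796656 0.0114996  0.08111477]
(array([-59.95, -73.91,   1.4 ]), array([ 0.   ,  0.   , -0.507]))
(array([-59.95, -73.91,   1.4 ]), array([ 0.   , -0.   ,  2.635]))
```

Emit:
apply_moves(
  motion=[
    {"offset": [-45.5, -27, 1], "angular": [0, 0, -0.58], "hand": 1},
    {"offset": [-45.5, -27, 1], "angular": [0, 0, -0.58], "hand": 1},
    {"offset": [-45.5, -27, 1], "angular": [0, 0, -0.58], "hand": 1},
    {"offset": [-45.5, -27, 1], "angular": [0, 0, -0.58], "hand": 1},
    {"offset": [-45.5, -27, 1], "angular": [0, 0, -0.58], "hand": 1},
    {"offset": [-45.5, -27, 1], "angular": [0, 0, -0.58], "hand": 1},
    {"offset": [-45.5, -27, 1], "angular": [0, 0, -0.58], "hand": 1},
    {"offset": [-45.5, -27, 1], "angular": [0, 0, -0.58], "hand": 1},
  ],
)

```text
time_s: 2.05
tcp_pos: [0.5289, 0.3208, 0.2048]
eef_rot: [3.141, 0.001, -2.818]
wrist_force: [-0.2, 1.5, 0.2]
gripper_width: 0.0912
finger_force: 0.0
```

```bash
python3 - <<'E'
from h import *
print(pose()[:3,3],r.get_state()['q'],rel([.535,.17,.22],np.pi-.03),rel([.56,-.196,.14],np.pi+.329))
E
```

```text
[0.52892546 0.32079142 0.20477372] [ 5.07502288e-01  2.64199857e-01  1.90890582e+00  1.64277918e-05
  9.67917720e-01 -1.38652759e+00] (array([  4.21, -14.49,  -1.53]), array([0.   , 0.001, 0.353])) (array([ 13.47, -49.99,   6.46]), array([ 0.   ,  0.001, -0.006]))
```

Emit:
apply_moves(
  motion=[
    {"offset": [4.2, -14.5, 0], "angular": [0, 0, 0.355], "hand": 1},
    {"offset": [4.2, -14.5, 0], "angular": [0, 0, 0.355], "hand": 1},
    {"offset": [4.2, -14.5, 0], "angular": [0, 0, 0.355], "hand": 1},
    {"offset": [4.2, -14.5, 0], "angular": [0, 0, 0.355], "hand": 1},
    {"offset": [4.2, -14.5, 0], "angular": [0, 0, 0.355], "hand": 1},
  ],
)

```text
time_s: 2.68
tcp_pos: [0.534, 0.1721, 0.2047]
eef_rot: [3.141, 0.0, 3.11]
wrist_force: [1.1, 0.1, 0.1]
gripper_width: 0.0911
finger_force: 0.0
```

```bash
python3 - <<'E'
from h import *
T=pose(); np.save('T1.npy',T); print(T[:3,3],r.get_state()['qvel'].round(3))
im,d=cams.get_image('wrist'); np.save('w1d.npy',d); cv2.imwrite('pics/w1.png',im[:,:,::-1])
for l,z in dict(clamp=0,thumbscrew=.079,clamp_mouth=.01,screw_head=.067,backstop=.01,dropper=0).items():
    for x in cams.tip_of(l,'wrist')[:2]: print(l,np.round(x['uv'],1),round(x['confidence'],2),np.round(onplane('wrist',x['uv'],z,T),4)[0])
print(rel([.56,-.196,.14],np.pi+.329))
E
```

```text
[0.53395714 0.17212895 0.20466051] [ 0.015  0.005 -0.004  0.    -0.001 -0.001]
clamp [329.1 207.4] 0.83 [0.5801 0.1809 0.    ]
clamp [448.1 217. ] 0.7 [0.599  0.3406 0.    ]
thumbscrew [333.3 232.1] 0.93 [0.5816 0.1834 0.079 ]
thumbscrew [478.9 244.6] 0.79 [0.6023 0.3435 0.079 ]
clamp_mouth [328.9 184.9] 0.86 [0.5471 0.1812 0.01  ]
clamp_mouth [451.9 194.7] 0.7 [0.5648 0.3384 0.01  ]
screw_head [473.1 243.5] 0.7 [0.6066 0.3433 0.067 ]
screw_head [332.5 225.8] 0.64 [0.5792 0.183  0.067 ]
backstop [446.2 245. ] 0.57 [0.6354 0.3373 0.01  ]
backstop [329.4 229.2] 0.52 [0.6069 0.1804 0.01  ]
(array([ -3.77, -36.7 ,   6.45]), array([-0.  , -0.  , -0.36]))
```

View pics/w1.png

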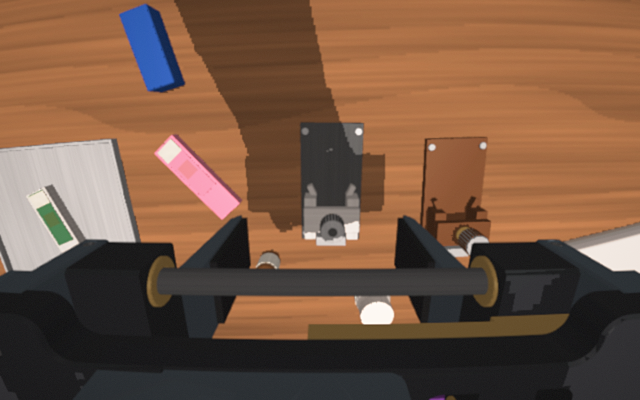

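The dark clamp's screw is at (332,226), its mouth at (329,185), and its plate's robot-side bolts at (304,131) and (358,131). All of this agrees with an axis at about (0.581, 0.182). Next, the carrier.

Emit:
apply_moves(
  motion=[
    {"offset": [-3.8, -36.7, 0], "angular": [0, 0, -0.36], "hand": 1},
    {"offset": [-3.8, -36.7, 2], "angular": [0, 0, -0.36], "hand": 1},
    {"offset": [-3.8, -36.7, 4], "angular": [0, 0, -0.36], "hand": 1},
    {"offset": [-3.8, -36.7, 6.5], "angular": [0, 0, -0.36], "hand": 1},
    {"offset": [-3.8, -36.7, 6.5], "angular": [0, 0, -0.36], "hand": 1},
    {"offset": [-3.8, -36.7, 6.5], "angular": [0, 0, -0.36], "hand": 1},
    {"offset": [-3.8, -36.7, 6.5], "angular": [0, 0, -0.36], "hand": 1},
    {"offset": [-3.8, -36.7, 6.5], "angular": [0, 0, -0.36], "hand": 1},
  ],
)

```text
time_s: 4.03
tcp_pos: [0.56, -0.1965, 0.1393]
eef_rot: [3.141, -0.0, -2.814]
wrist_force: [-0.3, 0.7, -0.3]
gripper_width: 0.0912
finger_force: 0.0
```

```bash
python3 - <<'E'
from h import *
T=pose(); print(T[:3,3],r.get_state()['qvel'].round(3))
im,d=cams.get_image('wrist'); cv2.imwrite('pics/w2.png',im[:,:,::-1])
for l,z in dict(carrier=.003,carrier_pad=.017).items():
    for x in cams.tip_of(l,'wrist')[:2]: print(l,np.round(x['uv'],1),round(x['confidence'],2),np.round(onplane('wrist',x['uv'],z,T),4)[0])
for m in cams.cut_out('carrier','wrist')[:2]:
    v,u=np.nonzero(m['mask']); P=onplane('wrist',np.c_[u,v],.017,T)[:,:2].astype(np.float32)
    h=np.median(bydepth('wrist',np.c_[u,v],d[v,u],T)[:,2])
    c,sz,a=cv2.minAreaRect(P*1000); print(round(m['confidence'],2),m['box'],c,sz,a,h)
E
```

```text
[ 0.5599567  -0.1965498   0.13926387] [ 0.034 -0.019  0.01   0.004  0.005  0.014]
carrier [317.  217.9] 0.95 [ 0.5949 -0.1897  0.003 ]
carrier [513.5 221.7] 0.76 [0.529  0.0206 0.003 ]
carrier_pad [519.1 254.3] 0.76 [0.5593 0.0354 0.017 ]
carrier_pad [319.6 247.3] 0.65 [ 0.6208 -0.1779  0.017 ]
0.86 [296.8, 166.9, 33.6, 101.8] (592.3718872070312, -189.23983764648438) (111.45945739746094, 33.39325714111328) 19.418901443481445 0.017042508117654287
```

View pics/w2.png

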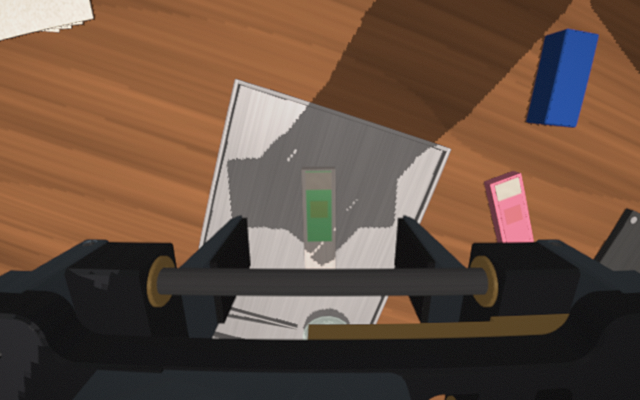

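The carrier is at (318,218) with its near end at row 168. The dish and tweezers are farther off, at the bottom of the picture. Its top is at 17 mm, as expected, its yaw is 0.339, and its centre is about (0.594, -0.1885).

```bash
python3 -c "
from h import *
print(rel([.564,-.199,.006],np.pi+.339))"
```

```text
(array([-0.21, -0.48, 13.4 ]), array([-0.   ,  0.   , -0.009]))
```

Emit:
apply_moves(
  motion=[
    {"offset": [-0.2, -0.4, 4], "angular": [0, 0, -0.009], "hand": 1},
    {"offset": [-0.2, -0.4, 8.5], "angular": [0, 0, -0.009], "hand": 0.5},
    {"offset": [-0.2, -0.4, 12], "angular": [0, 0, -0.009], "hand": 0.2},
    {"offset": [-0.2, -0.4, 13.3], "angular": [0, 0, -0.009], "hand": 0.1},
    {"offset": [-0.2, -0.4, 13.3], "angular": [0, 0, -0.009], "hand": -1},
    {"offset": [-0.2, -0.4, 13.3], "angular": [0, 0, -0.009], "hand": -1},
    {"offset": [-0.2, -0.4, 13.3], "angular": [0, 0, -0.009], "hand": -1},
    {"offset": [-0.2, -0.4, 13.3], "angular": [0, 0, -0.009], "hand": -1},
  ],
  newtons=25,
)

```text
time_s: 5.22
tcp_pos: [0.564, -0.1998, 0.0078]
eef_rot: [-3.141, 0.001, -2.804]
wrist_force: [-2.6, 1.7, 9.6]
gripper_width: 0.0337
finger_force: 25.0
```

Gripped: the opening is 33.7 mm. Lifting.

Emit:
apply_moves(
  motion=[
    {"offset": [0, 0, -2], "angular": [0, 0, 0]},
    {"offset": [0, 0, -6]},
    {"offset": [0, 0, -10]},
    {"offset": [0, 0, -10]},
  ],
)

```text
$.motion[0]: bad value
```

```bash
python3 - <<'E'
from h import *
T=pose(); s=r.get_state(); print(T[:3,3],s['wrist_force'],s['torque'],s['gripper_width'])
ax=np.array([.581,.182]); y=-.03
p=ax-.135*np.array([np.cos(y),np.sin(y)])
print(p,rel([*p,.12],np.pi+y))
E
```

```text
[ 0.56403026 -0.19982508  0.00780931] [-2.63766687  1.70093174  9.6166223 ] [0.48502857 0.31953489 0.0237405 ] 0.03373868609711951
[0.44606075 0.18604939] (array([ -1.65,  40.31, -11.26]), array([-0.001,  0.001,  0.367]))
```

Emit:
apply_moves(
  motion=[
    {"offset": [0, 0, -2], "angular": [0, 0, 0], "hand": -1},
    {"offset": [0, 0, -6], "angular": [0, 0, 0], "hand": -1},
    {"offset": [0, 0, -11.2], "angular": [0, 0, 0], "hand": -1},
    {"offset": [0, 0, -11.2], "angular": [0, 0, 0], "hand": -1},
  ],
)

```text
time_s: 5.72
tcp_pos: [0.5657, -0.2006, 0.1237]
eef_rot: [-3.137, 0.006, -2.804]
wrist_force: [0.1, 0.3, -2.7]
gripper_width: 0.0338
finger_force: 25.0
```

Emit:
apply_moves(
  motion=[
    {"offset": [-0.6, 40.3, 0], "angular": [0, 0, 0.367], "hand": -1},
    {"offset": [-0.6, 40.3, 0], "angular": [0, 0, 0.367], "hand": -1},
    {"offset": [-0.6, 40.3, 0], "angular": [0, 0, 0.367], "hand": -1},
    {"offset": [-0.6, 40.3, 0], "angular": [0, 0, 0.367], "hand": -1},
    {"offset": [-0.6, 40.3, 0], "angular": [0, 0, 0.367], "hand": -1},
    {"offset": [-0.6, 40.3, 0], "angular": [0, 0, 0.367], "hand": -1},
    {"offset": [-0.6, 40.3, 0], "angular": [0, 0, 0.367], "hand": -1},
    {"offset": [-0.6, 40.3, 0], "angular": [0, 0, 0.367], "hand": -1},
  ],
)

```text
time_s: 6.72
tcp_pos: [0.4346, 0.184, 0.1185]
eef_rot: [-3.141, -0.0, 3.115]
wrist_force: [0.8, -0.9, -1.8]
gripper_width: 0.0337
finger_force: 25.0
```

```bash
python3 - <<'E'
from h import *
T=pose(); s=r.get_state(); print(T[:3,3],s['eef_rot'],s['wrist_force'],s['torque'],s['gripper_width'],s['qvel'].round(3))
im,d=cams.get_image('wrist'); cv2.imwrite('pics/w3.png',im[:,:,::-1]); np.save('w3d.npy',d)
for l,z in dict(thumbscrew=.079,clamp_mouth=.01,screw_head=.067,backstop=.01).items():
    for x in cams.tip_of(l,'wrist')[:2]: print(l,np.round(x['uv'],1),round(x['confidence'],2),np.round(onplane('wrist',x['uv'],z,T),4)[0])
E
```

```text
[0.43462381 0.1839649  0.11851434] [-3.14149081e+00 -3.68335475e-04  3.11456000e+00] [ 0.78720739 -0.89258697 -1.80852916] [-0.01896005  0.07599851  0.00239534] 0.03370408642652383 [-0.048  0.    -0.001 -0.005 -0.001 -0.032]
thumbscrew [494.9 384.4] 0.35 [0.6067 0.3437 0.079 ]
clamp_mouth [464.8 300.3] 0.65 [0.5609 0.3389 0.01  ]
```

View pics/w3.png

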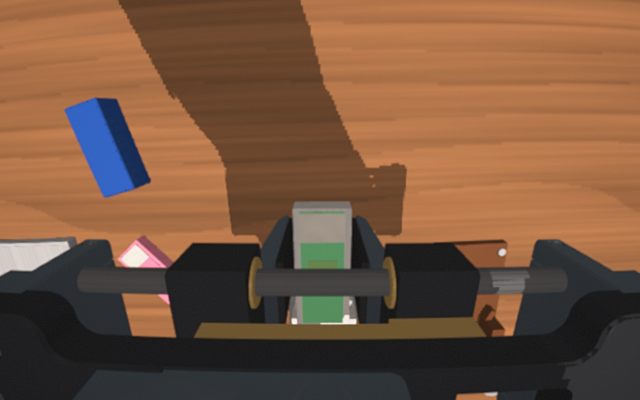

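```bash
python3 - <<'E'
from h import *
T=np.load('T1.npy'); d=np.load('w1d.npy'); im=cv2.imread('pics/w1.png')
v,u=np.mgrid[100:262,280:385]; uv=np.c_[u.ravel(),v.ravel()]
P=bydepth('wrist',uv,d[uv[:,1],uv[:,0]],T)
ok=(P[:,2]>.006)&(P[:,2]<.014)&(abs(P[:,1]-.182)<.06)
Q=onplane('wrist',uv[ok],.01,T)[:,:2]
print('bench z',np.median(P[P[:,2]<.005,2]),'plate z',np.median(P[ok,2]))
# left/right plate edges per 4mm x-slice
E=[]
for x in np.arange(.475,.545,.004):
    s=Q[(abs(Q[:,0]-x)<.003)]
    if len(s)>20: E.append((x,s[:,1].min(),s[:,1].max()))
E=np.array(E); print(np.polyfit(E[:,0]-.581,E[:,1],1),np.polyfit(E[:,0]-.581,E[:,2],1),np.median(E[:,2]-E[:,1]),E[0],Q[:,0].min())
hd=(P[:,2]>.072)&(P[:,2]<.095)&(abs(P[:,1]-.182)<.03); print('head',hd.sum(),P[hd].mean(0),np.percentile(P[hd,2],[20,50,80]))
H=P[hd]; top=H[H[:,2]>np.percentile(H[:,2],50)-.003]; print(cv2.minEnclosingCircle((top[:,:2]*1000).astype(np.float32)))
w=(P[:,2]>.036)&(P[:,2]<.056)&(abs(P[:,1]-.182)<.05); print('bridge',cv2.minAreaRect((P[w,:2]*1000).astype(np.float32)),np.median(P[w,2]))
b=onplane('wrist',[[304.5,130.5],[358.5,131.2]],.01,T); print('bolts',b)
T=pose(); print('rear edge',(np.linalg.inv(T)@np.r_[onplane('wrist',[[322,203.]],T[2,3]+.0092,T)[0],1])[:3])
E
```

```text
bench z -0.0003163815649071533 plate z 0.009806896954022315
[-0.06776281  0.14279391] [-0.04160027  0.2187453 ] 0.07396851679940772 [0.475      0.14965154 0.22364092] 0.4702364251865841
head 496 [0.57857943 0.18165027 0.08008545] [0.07965566 0.08060182 0.08123138]
((580.1708984375, 181.8457794189453), 13.694353103637695)
bridge ((582.1907348632812, 181.65606689453125), (65.0714111328125, 50.96784973144531), 87.90534973144531) 0.047261742985059224
bolts [[0.47913876 0.15374642 0.01      ]
 [0.48194607 0.21827437 0.01      ]]
rear edge [ 0.02802283  0.00061739 -0.00919573]
```

```bash
python3 - <<'E'
import cv2
im=cv2.imread('pics/w1.png')[100:260,270:390]; cv2.imwrite('pics/w1c.png',cv2.resize(im,None,fx=3.7,fy=3.7,interpolation=cv2.INTER_CUBIC))
E
```

```text
(no output)
```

View pics/w1c.png

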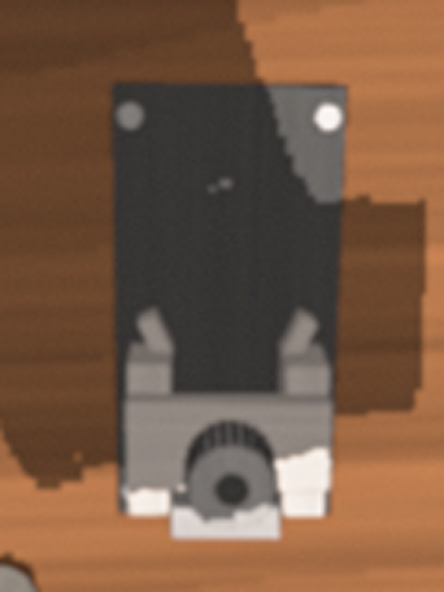

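The crop shows the dark clamp with its bolts at (130,115) and (328,117) and the screw at (231,488). The clamp's yaw is about -0.042, and the line passes through (0.581, 0.1816). Next is the pre-insert pose.

```bash
cat >> h.py <<'E'
YAW=-.042; AX=np.array([.581,.1812])
def cl(x,y,z):
    c,s=np.cos(YAW),np.sin(YAW); return [AX[0]+c*x-s*y, AX[1]+s*x+c*y, z]
def inclamp(p):
    c,s=np.cos(YAW),np.sin(YAW); d=np.array(p[:2])-AX; return np.round([c*d[0]+s*d[1],-s*d[0]+c*d[1],p[2]],4)
E
python3 - <<'E'
from h import *
T=pose(); d=np.load('w3d.npy')
uv=np.array([[c,q] for c in (300,322,344) for q in (208,216,224,232)])
P=bydepth('wrist',uv,d[uv[:,1],uv[:,0]],T); print('carrier top - tcp',np.round(P[:,2]-T[2,3],4).reshape(3,4))
print(inclamp(T[:3,3]),rel(cl(-.14,0,.0165),np.pi+YAW)); s=r.get_state(); print(s['wrist_force'])
E
```

```text
carrier top - tcp [[0.0079 0.0095 0.0101 0.01  ]
 [0.0085 0.0092 0.009  0.0095]
 [0.007  0.0099 0.0087 0.0082]]
[-0.1451 -0.0054  0.1185] (array([-0.51,  0.54, 10.2 ]), array([-0.   , -0.   ,  0.011]))
[ 0.32606093  0.19507484 -1.71637133]
```

Emit:
apply_moves(
  motion=[
    {"offset": [-0.5, 0.55, 3], "angular": [0, 0, 0.011], "hand": -1},
    {"offset": [-0.5, 0.55, 6.5], "angular": [0, 0, 0.011], "hand": -1},
    {"offset": [-0.5, 0.55, 9.0], "angular": [0, 0, 0.011], "hand": -1},
    {"offset": [-0.5, 0.55, 10.2], "angular": [0, 0, 0.011], "hand": -1},
    {"offset": [-0.5, 0.55, 10.2], "angular": [0, 0, 0.011], "hand": -1},
    {"offset": [-0.5, 0.55, 10.2], "angular": [0, 0, 0.011], "hand": -1},
  ],
)

```text
time_s: 7.72
tcp_pos: [0.4414, 0.1881, 0.0173]
eef_rot: [3.141, 0.001, 3.1]
wrist_force: [0.6, -1.0, -1.7]
gripper_width: 0.0339
finger_force: 25.0
```

```bash
python3 - <<'E'
from h import *
T=pose(); s=r.get_state(); print(T[:3,3],inclamp(T[:3,3]),s['wrist_force'],s['gripper_width'],s['time_s'])
print(rel(cl(-.11,0,.0160),np.pi+YAW),rel(cl(-.065,0,.016),np.pi+YAW))
im,d=cams.get_image('scene'); cv2.imwrite('pics/s2.png',cv2.resize(im[180:300,320:480,::-1],None,fx=5,fy=5,interpolation=cv2.INTER_CUBIC))
E
```

```text
[0.44139486 0.18805534 0.01731882] [-0.1398  0.001   0.0173] [ 0.62228986 -1.01435883 -1.7430878 ] 0.0339083294175046 7.725
(array([-2.98, -0.1 ,  0.13]), array([0.   , 0.001, 0.001])) (array([-7.48, -0.11,  0.14]), array([0.   , 0.001, 0.001]))
```

View pics/s2.png

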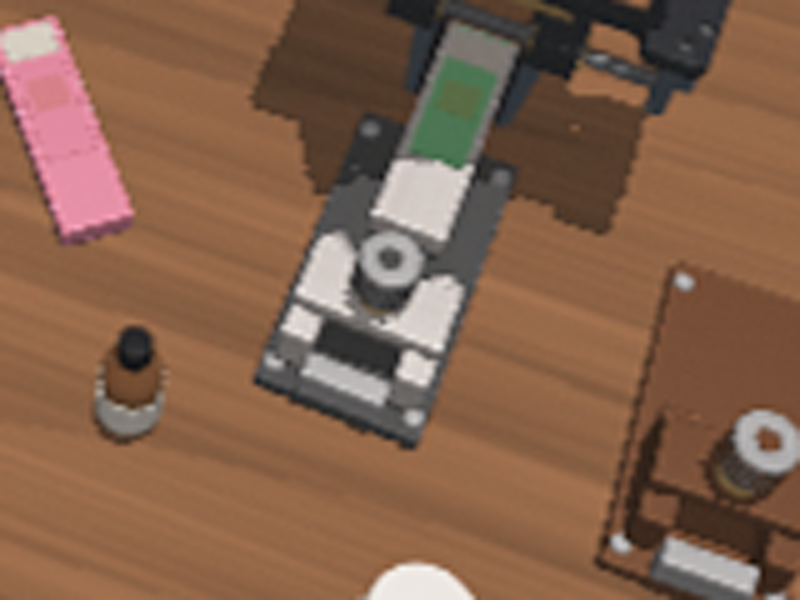

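The carrier's bare end at (425,205) lines up with the mouth. Sliding in.

Emit:
apply_moves(
  motion=[
    {"offset": [-1.0, -0.08, 0.1], "angular": [0, 0, 0.001], "hand": -1},
    {"offset": [-2.0, -0.08, 0.1], "angular": [0, 0, 0.001], "hand": -1},
    {"offset": [-2.8, -0.08, 0.1], "angular": [0, 0, 0.001], "hand": -1},
    {"offset": [-3.6, -0.08, 0.1], "angular": [0, 0, 0.001], "hand": -1},
    {"offset": [-4.4, -0.08, 0.1], "angular": [0, 0, 0.001], "hand": -1},
    {"offset": [-4.8, -0.08, 0.1], "angular": [0, 0, 0.001], "hand": -1},
    {"offset": [-4.8, -0.08, 0.1], "angular": [0, 0, 0.001], "hand": -1},
  ],
)

```text
time_s: 8.65
tcp_pos: [0.4889, 0.1852, 0.0155]
eef_rot: [-3.142, -0.0, 3.1]
wrist_force: [0.2, -0.5, -2.0]
gripper_width: 0.0341
finger_force: 25.0
```

```bash
python3 - <<'E'
from h import *
T=pose(); s=r.get_state(); print(inclamp(T[:3,3]),s['eef_rot'],s['wrist_force'],s['torque'],s['gripper_width'])
E
```

```text
[-0.0922  0.0002  0.0155] [-3.14156641e+00 -3.42437181e-05  3.09967765e+00] [ 0.15460539 -0.47688286 -2.00848639] [ 0.00859639  0.11014659 -0.0490722 ] 0.034103828927474676
```

Emit:
apply_moves(
  motion=[
    {"offset": [-0.7, 0, 0.03], "angular": [0, 0, 0], "hand": -1},
    {"offset": [-1.4, 0, 0.05], "angular": [0, 0, 0], "hand": -1},
    {"offset": [-2.0, 0, 0.05], "angular": [0, 0, 0], "hand": -1},
    {"offset": [-2.5, 0, 0.05], "angular": [0, 0, 0], "hand": -1},
    {"offset": [-2.7, 0, 0.05], "angular": [0, 0, 0], "hand": -1},
    {"offset": [-2.7, 0, 0.05], "angular": [0, 0, 0], "hand": -1},
  ],
)

```text
time_s: 9.4
tcp_pos: [0.5158, 0.1841, 0.015]
eef_rot: [3.142, -0.0, 3.1]
wrist_force: [-0.7, 0.3, -2.6]
gripper_width: 0.0336
finger_force: 25.0
```

Emit:
apply_moves(
  motion=[
    {"offset": [-0.1, 0, 0.02], "angular": [0, 0, 0], "hand": -1},
    {"offset": [-0.2, 0, 0.03], "angular": [0, 0, 0], "hand": -1},
    {"offset": [-0.2, 0, 0.03], "angular": [0, 0, 0], "hand": -1},
  ],
)

```text
time_s: 9.78
tcp_pos: [0.5172, 0.184, 0.0148]
eef_rot: [-3.141, -0.001, 3.1]
wrist_force: [-5.3, 0.8, 5.5]
gripper_width: 0.0337
finger_force: 25.0
```

Emit:
apply_moves(
  motion=[
    {"offset": [-0.1, 0, -0.03], "angular": [0, 0, 0], "hand": -1},
    {"offset": [-0.1, 0, -0.03], "angular": [0, 0, 0], "hand": -1},
    {"offset": [-0.1, 0, -0.03], "angular": [0, 0, 0], "hand": -1},
  ],
)

```text
time_s: 10.15
tcp_pos: [0.5175, 0.184, 0.0148]
eef_rot: [-3.141, -0.002, 3.1]
wrist_force: [-8.5, 2.4, 4.7]
gripper_width: 0.0339
finger_force: 25.0
```

Emit:
apply_moves(
  motion=[
    {"offset": [-0.1, 0, 0], "angular": [0, 0, 0], "hand": -1},
    {"offset": [-0.15, 0, 0], "angular": [0, 0, 0], "hand": -1},
    {"offset": [-0.15, 0, 0], "angular": [0, 0, 0], "hand": -1},
  ],
)

```text
time_s: 10.52
tcp_pos: [0.5175, 0.1839, 0.0147]
eef_rot: [-3.141, -0.005, 3.1]
wrist_force: [-18.6, 5.4, 16.1]
gripper_width: 0.0336
finger_force: 25.0
```

```bash
python3 - <<'E'
from h import *
T=pose(); s=r.get_state(); print(inclamp(T[:3,3]),s['wrist_force'],s['torque'])
im,d=cams.get_image('wrist'); cv2.imwrite('pics/w4.png',im[:,:,::-1])
im,d=cams.get_image('scene'); cv2.imwrite('pics/s3.png',cv2.resize(im[180:300,320:480,::-1],None,fx=5,fy=5,interpolation=cv2.INTER_CUBIC))
E
```

```text
[-0.0636  0.      0.0147] [-18.61746324   5.35015084  16.13895228] [1.05597533 3.36333535 0.06366997]
```

View pics/s3.png

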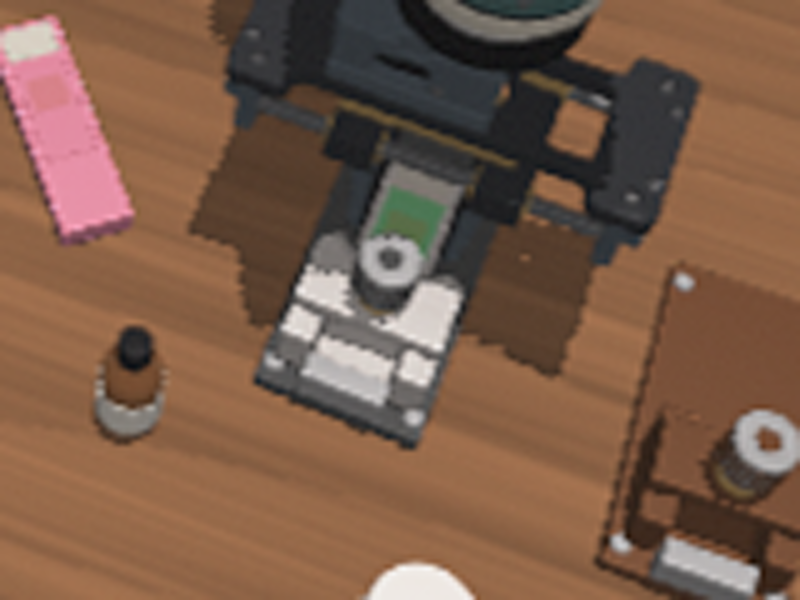

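The dark gap behind the bridge is gone: the carrier's end now reaches the backstop at (350,370), and it has stopped moving at about 18 N. I'll relieve the push and release.

Emit:
apply_moves(
  motion=[
    {"offset": [0.15, 0, -0.05], "angular": [0, 0, 0], "hand": -1},
    {"offset": [0.17, 0, -0.1], "angular": [0, 0, 0], "hand": -1},
    {"offset": [0.17, 0, -0.1], "angular": [0, 0, 0], "hand": -1},
  ],
)

```text
time_s: 11.0
tcp_pos: [0.5175, 0.1838, 0.0156]
eef_rot: [-3.141, -0.002, 3.1]
wrist_force: [-5.6, 1.5, -4.4]
gripper_width: 0.034
finger_force: 25.0
```

Emit:
apply_moves(
  motion=[
    {"offset": [0, 0, 0], "angular": [0, 0, 0], "hand": 0.15},
    {"offset": [0, 0, 0], "angular": [0, 0, 0], "hand": 0.15},
    {"offset": [0, 0, 0], "angular": [0, 0, 0], "hand": 0.15},
    {"offset": [0, 0, -1], "angular": [0, 0, 0], "hand": 0.15},
    {"offset": [2, 0, -5], "angular": [0, 0, 0], "hand": 0.15},
    {"offset": [4, 0, -11], "angular": [0, 0, 0], "hand": 0.15},
    {"offset": [4, 0, -13], "angular": [0, 0, 0], "hand": 0.15},
    {"offset": [4, 0, -13], "angular": [0, 0, 0], "hand": 0.15},
  ],
)

```text
time_s: 12.0
tcp_pos: [0.4796, 0.1861, 0.1483]
eef_rot: [3.14, 0.004, 3.1]
wrist_force: [0.6, 0.1, -0.2]
gripper_width: 0.052
finger_force: 0.0
```

```bash
python3 - <<'E'
from h import *
T=pose(); s=r.get_state(); print(inclamp(T[:3,3]),s['q'],s['wrist_force'],s['torque'],s['gripper_width'])
im,d=cams.get_image('wrist'); cv2.imwrite('pics/w5.png',cv2.resize(im[120:400,200:450,::-1],None,fx=2.1,fy=2.1)); np.save('w5d.npy',d); np.save('T5.npy',T)
for l,z in dict(carrier=.01,carrier_pad=.024,thumbscrew=.0806,screw_head=.0686,clamp_mouth=.01).items():
    for x in cams.tip_of(l,'wrist')[:1]: p=onplane('wrist',x['uv'],z,T)[0];print(l,np.round(x['uv'],1),round(x['confidence'],2),np.round(p,4),inclamp(p))
v,u=np.mgrid[100:399,200:450]; uv=np.c_[u.ravel(),v.ravel()]; P=bydepth('wrist',uv,d[uv[:,1],uv[:,0]],T)
hd=(P[:,2]>.074)&(P[:,2]<.09)&(np.hypot(P[:,0]-.581,P[:,1]-.182)<.03); H=P[hd]
print(len(H),np.percentile(H[:,2],[20,50,80]),cv2.minEnclosingCircle((H[:,:2]*1000).astype(np.float32)))
E
```

```text
[-0.1015  0.0007  0.1483] [ 3.24904463e-01  1.82471121e-01  2.14014301e+00 -5.12737935e-05
  8.14728970e-01 -1.20419922e+00] [ 0.59185867  0.11547215 -0.1706148 ] [0.02331721 0.03483537 0.04501162] 0.05203693894080222
carrier [181.4 235.5] 0.83 [0.5309 0.0258 0.01  ] [-0.0435 -0.1574  0.01  ]
carrier_pad [320.8 275.8] 0.93 [0.5796 0.1816 0.024 ] [-0.0014  0.0003  0.024 ]
thumbscrew [324.2 307.8] 0.76 [0.5795 0.1848 0.0806] [-0.0017  0.0036  0.0806]
screw_head [323.7 298.6] 0.95 [0.5779 0.1845 0.0686] [-0.0033  0.0032  0.0686]
clamp_mouth [455.8 249.6] 0.66 [0.5617 0.3376 0.01  ] [-0.0258  0.1555  0.01  ]
539 [0.07997852 0.08085269 0.08149628] ((580.0806274414062, 182.0996856689453), 13.267943382263184)
```

View pics/w5.png

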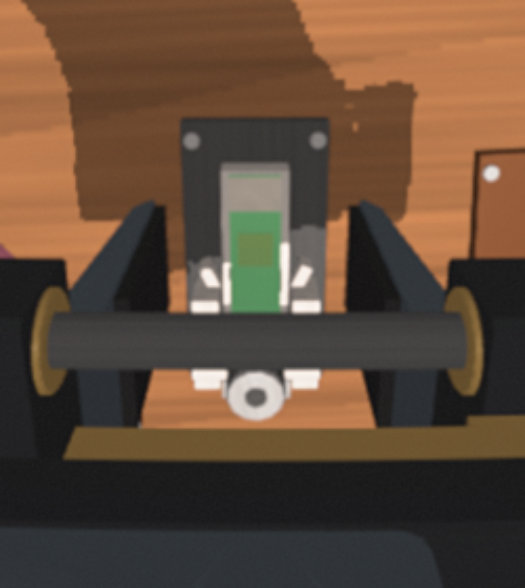

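```bash
python3 - <<'E'
from h import *
T=np.load('T5.npy'); p=onplane('wrist',[[321.4,198.6],[304.5,186.5],[351.5,186.5]],.024,T); p[1:]=onplane('wrist',[[291,187],[351.5,187]],.01,T)
print('rear edge',inclamp(p[0]),'bolts',[inclamp(q) for q in p[1:]])
d=np.load('w5d.npy'); v=np.arange(185,215); P=bydepth('wrist',np.c_[v*0+321,v],d[v,321],T)
print([(k,inclamp(q)[[0,2]].tolist()) for k,q in zip(v[8:20],P[8:20])])
print(rel([.5803,.182,.11],np.pi+YAW),pose()[:3,3])
E
```

```text
rear edge [-0.0915  0.001   0.024 ] bolts [array([-0.1001, -0.0313,  0.01  ]), array([-0.1001,  0.033 ,  0.01  ])]
[(np.int64(193), [-0.0934, 0.0099]), (np.int64(194), [-0.0926, 0.0109]), (np.int64(195), [-0.0914, 0.0106]), (np.int64(196), [-0.0903, 0.0106]), (np.int64(197), [-0.0887, 0.0092]), (np.int64(198), [-0.0881, 0.0106]), (np.int64(199), [-0.0881, 0.0144]), (np.int64(200), [-0.0887, 0.02]), (np.int64(201), [-0.0884, 0.0226]), (np.int64(202), [-0.0877, 0.0237]), (np.int64(203), [-0.0864, 0.023]), (np.int64(204), [-0.086, 0.025])]
(array([-10.23,   0.08,   3.48]), array([-0.001, -0.002,  0.   ])) [0.47807408 0.18549149 0.14499547]
```

The rear edge is at x = -88 mm in the clamp frame, which is home. On to the screw.

Emit:
apply_moves(
  motion=[
    {"offset": [-5, 0.05, 0], "angular": [0, 0, 0], "hand": 0.15},
    {"offset": [-10.2, 0.08, 1], "angular": [0, 0, 0], "hand": 0.15},
    {"offset": [-10.2, 0.08, 3], "angular": [0, 0, 0], "hand": 0.15},
    {"offset": [-10.2, 0.08, 3], "angular": [0, 0, 0], "hand": 0.15},
    {"offset": [-10.2, 0.08, 3], "angular": [0, 0, 0], "hand": 0.15},
  ],
)

```text
time_s: 12.92
tcp_pos: [0.5795, 0.1823, 0.1159]
eef_rot: [-3.141, -0.001, 3.1]
wrist_force: [0.4, -0.3, -0.0]
gripper_width: 0.0524
finger_force: 0.0
```

```bash
python3 - <<'E'
from h import *
T=pose();print(T[:3,3]); im,d=cams.get_image('wrist'); 
for l,z in dict(thumbscrew=.0808,screw_head=.0688).items():
    for x in cams.tip_of(l,'wrist')[:1]: p=onplane('wrist',x['uv'],z,T)[0];print(l,np.round(x['uv'],1),round(x['confidence'],2),np.round(p,4))
print(rel([.5803,.182,.0555],np.pi+YAW))
E
```

```text
[0.57952819 0.1822543  0.11591477]
thumbscrew [531.6 242.3] 0.56 [0.6043 0.3441 0.0808]
screw_head [321.3 217. ] 0.88 [0.5806 0.1823 0.0688]
(array([ 0.  , -0.05,  6.12]), array([0.   , 0.001, 0.001]))
```

Emit:
apply_moves(
  motion=[
    {"offset": [0, 0, 3], "angular": [0, 0, 0], "hand": 0.15},
    {"offset": [0, 0, 5], "angular": [0, 0, 0], "hand": 0.15},
    {"offset": [0, 0, 6.0], "angular": [0, 0, 0], "hand": 0.0},
    {"offset": [0, 0, 6.1], "angular": [0, 0, 0], "hand": 0.0},
    {"offset": [0, 0, 6.1], "angular": [0, 0, 0], "hand": -1},
    {"offset": [0, 0, 6.1], "angular": [0, 0, 0], "hand": -1},
    {"offset": [0, 0, 6.1], "angular": [0, 0, 0], "hand": -1},
    {"offset": [0, 0, 6.1], "angular": [0, 0, 0], "hand": -1},
  ],
  newtons=35,
)

```text
time_s: 14.08
tcp_pos: [0.5808, 0.1817, 0.0556]
eef_rot: [-3.141, 0.001, 3.1]
wrist_force: [1.1, -6.2, 2.7]
gripper_width: 0.0253
finger_force: 35.0
```

```bash
python3 - <<'E'
from h import *
s=r.get_state(); print({k:np.round(v,4) for k,v in s.items() if k!='joint_torque'})
E
```

```text
{'time_s': np.float64(14.075), 'q': array([ 2.6520e-01,  4.6530e-01,  1.9691e+00, -1.3000e-03,  7.0670e-01,
       -1.2631e+00]), 'qvel': array([ 0.0003,  0.0001,  0.0004,  0.0017, -0.001 ,  0.0001]), 'tcp_pos': array([0.5808, 0.1817, 0.0556]), 'eef_rot': array([-3.1409e+00,  7.0000e-04,  3.1001e+00]), 'wrist_force': array([ 1.1387, -6.1915,  2.6759]), 'torque': array([-1.3086e+00, -1.2120e-01,  1.3000e-03]), 'finger_force': np.float64(35.0005), 'gripper_width': np.float64(0.0253)}
```

Emit:
apply_moves(
  motion=[
    {"offset": [0, 0, 0.02], "angular": [0, 0, 0.08], "hand": -1},
    {"offset": [0, 0, 0.03], "angular": [0, 0, 0.16], "hand": -1},
    {"offset": [0, 0, 0.05], "angular": [0, 0, 0.24], "hand": -1},
    {"offset": [0, 0, 0.06], "angular": [0, 0, 0.32], "hand": -1},
    {"offset": [0, 0, 0.08], "angular": [0, 0, 0.4], "hand": -1},
    {"offset": [0, 0, 0.1], "angular": [0, 0, 0.48], "hand": -1},
    {"offset": [0, 0, 0.11], "angular": [0, 0, 0.54], "hand": -1},
    {"offset": [0, 0, 0.12], "angular": [0, 0, 0.6], "hand": -1},
  ],
)

```text
time_s: 15.08
tcp_pos: [0.5807, 0.1814, 0.0543]
eef_rot: [-3.141, 0.001, 2.498]
wrist_force: [1.0, -9.8, 2.4]
gripper_width: 0.0249
finger_force: 35.0
```

```bash
cat > st.py <<'E'
from h import *
s=r.get_state(); print({k:np.round(s[k],4).tolist() for k in ('time_s','tcp_pos','eef_rot','wrist_force','torque','gripper_width')},s['q'][5].round(3), s['joint_torque'][5].round(3))
E
python3 st.py
```

```text
{'time_s': 15.075, 'tcp_pos': [0.5807, 0.1814, 0.0543], 'eef_rot': [-3.1409, 0.0009, 2.4984], 'wrist_force': [1.048, -9.8209, 2.3553], 'torque': [-1.7337, 0.0096, 0.1827], 'gripper_width': 0.0249} -0.661 -0.838
```

Emit:
apply_moves(
  motion=[
    {"offset": [-0.03, -0.04, 0.01], "angular": [0, 0, 0.06], "hand": -1},
    {"offset": [-0.06, -0.08, 0.02], "angular": [0, 0, 0.12], "hand": -1},
    {"offset": [-0.06, -0.08, 0.04], "angular": [0, 0, 0.18], "hand": -1},
    {"offset": [-0.06, -0.08, 0.05], "angular": [0, 0, 0.24], "hand": -1},
  ],
)

```text
time_s: 15.58
tcp_pos: [0.5807, 0.1812, 0.0539]
eef_rot: [3.141, 0.0, 2.258]
wrist_force: [-0.8, -1.2, 2.1]
gripper_width: 0.0253
finger_force: 35.0
```

```bash
python3 st.py
```

```text
{'time_s': 15.575, 'tcp_pos': [0.5807, 0.1812, 0.0539], 'eef_rot': [3.1413, 0.0004, 2.2582], 'wrist_force': [-0.836, -1.1991, 2.078], 'torque': [-0.3636, 0.1956, 0.1323], 'gripper_width': 0.0253} -0.423 -0.846
```

Emit:
apply_moves(
  motion=[
    {"offset": [0, 0, 0.01], "angular": [0, 0, 0.06], "hand": -1},
    {"offset": [0, 0, 0.02], "angular": [0, 0, 0.12], "hand": -1},
    {"offset": [0, 0, 0.04], "angular": [0, 0, 0.18], "hand": -1},
    {"offset": [0, 0, 0.05], "angular": [0, 0, 0.24], "hand": -1},
  ],
)

```text
time_s: 16.08
tcp_pos: [0.5806, 0.1812, 0.0534]
eef_rot: [3.141, 0.0, 2.018]
wrist_force: [-2.2, -3.0, 3.8]
gripper_width: 0.025
finger_force: 35.0
```

```bash
python3 st.py
```

```text
{'time_s': 16.075, 'tcp_pos': [0.5806, 0.1812, 0.0534], 'eef_rot': [3.1414, 0.0003, 2.0182], 'wrist_force': [-2.1689, -2.9631, 3.8404], 'torque': [-0.4245, 0.3938, 0.119], 'gripper_width': 0.025} -0.183 -0.847
```

Emit:
apply_moves(
  motion=[
    {"offset": [0, 0, 0.01], "angular": [0, 0, 0.06], "hand": -1},
    {"offset": [0, 0, 0.02], "angular": [0, 0, 0.12], "hand": -1},
    {"offset": [0, 0, 0.04], "angular": [0, 0, 0.18], "hand": -1},
  ],
)

```text
time_s: 16.45
tcp_pos: [0.5805, 0.1811, 0.053]
eef_rot: [3.142, 0.0, 1.838]
wrist_force: [-1.9, -2.5, 5.0]
gripper_width: 0.0251
finger_force: 35.0
```

```bash
python3 st.py
```

```text
{'time_s': 16.45, 'tcp_pos': [0.5805, 0.1811, 0.053], 'eef_rot': [3.1415, 0.0002, 1.8381], 'wrist_force': [-1.8999, -2.4631, 5.0225], 'torque': [-0.4472, 0.4776, 0.18], 'gripper_width': 0.0251} -0.003 -0.85
```

Emit:
apply_moves(
  motion=[
    {"offset": [0, 0, 0.01], "angular": [0, 0, 0.06], "hand": -1},
    {"offset": [0, 0, 0.02], "angular": [0, 0, 0.12], "hand": -1},
  ],
)

```text
time_s: 16.7
tcp_pos: [0.5805, 0.1811, 0.0527]
eef_rot: [-3.142, 0.0, 1.718]
wrist_force: [-2.7, -2.1, 3.2]
gripper_width: 0.025
finger_force: 35.0
```

```bash
python3 st.py
```

```text
{'time_s': 16.7, 'tcp_pos': [0.5805, 0.1811, 0.0527], 'eef_rot': [-3.1416, 0.0003, 1.7181], 'wrist_force': [-2.7133, -2.0851, 3.224], 'torque': [-0.4373, 0.4885, 0.1389], 'gripper_width': 0.025} 0.117 -0.849
```

Emit:
apply_moves(
  motion=[
    {"offset": [0, 0, 0.01], "angular": [0, 0, 0.06], "hand": -1},
    {"offset": [0, 0, 0.02], "angular": [0, 0, 0.12], "hand": -1},
  ],
)

```text
time_s: 16.95
tcp_pos: [0.5805, 0.1811, 0.0525]
eef_rot: [-3.142, 0.0, 1.598]
wrist_force: [-2.9, -2.1, 2.9]
gripper_width: 0.0252
finger_force: 35.0
```

```bash
python3 st.py
```

```text
{'time_s': 16.95, 'tcp_pos': [0.5805, 0.1811, 0.0525], 'eef_rot': [-3.1416, 0.0003, 1.5982], 'wrist_force': [-2.8727, -2.1385, 2.8827], 'torque': [-0.5024, 0.4629, 0.153], 'gripper_width': 0.0252} 0.237 -0.848
```

Emit:
apply_moves(
  motion=[
    {"offset": [0, 0, 0.01], "angular": [0, 0, 0.06], "hand": -1},
    {"offset": [0, 0, 0.02], "angular": [0, 0, 0.12], "hand": -1},
  ],
)

```text
time_s: 17.2
tcp_pos: [0.5804, 0.1811, 0.0523]
eef_rot: [-3.141, 0.0, 1.478]
wrist_force: [-3.0, -1.8, 3.5]
gripper_width: 0.0256
finger_force: 35.0
```

```bash
python3 st.py
```

```text
{'time_s': 17.2, 'tcp_pos': [0.5804, 0.1811, 0.0523], 'eef_rot': [-3.1414, 0.0003, 1.4781], 'wrist_force': [-2.9737, -1.8304, 3.5277], 'torque': [-0.4862, 0.5539, 0.1862], 'gripper_width': 0.0256} 0.357 -0.848
```

Emit:
apply_moves(
  motion=[
    {"offset": [0, 0, 0.01], "angular": [0, 0, 0.06], "hand": -1},
    {"offset": [0, 0, 0.02], "angular": [0, 0, 0.12], "hand": -1},
  ],
)

```text
time_s: 17.45
tcp_pos: [0.5803, 0.1811, 0.052]
eef_rot: [-3.141, 0.0, 1.358]
wrist_force: [-2.1, -1.7, 2.0]
gripper_width: 0.0251
finger_force: 35.0
```

```bash
python3 st.py
```

```text
{'time_s': 17.45, 'tcp_pos': [0.5803, 0.1811, 0.052], 'eef_rot': [-3.1414, 0.0004, 1.3581], 'wrist_force': [-2.0962, -1.6583, 2.0193], 'torque': [-0.3828, 0.5841, 0.1254], 'gripper_width': 0.0251} 0.477 -0.848
```

Emit:
apply_moves(
  motion=[
    {"offset": [0, 0, 0.01], "angular": [0, 0, 0.06], "hand": -1},
    {"offset": [0, 0, 0.02], "angular": [0, 0, 0.12], "hand": -1},
  ],
)

```text
time_s: 17.7
tcp_pos: [0.5802, 0.1811, 0.0518]
eef_rot: [-3.141, 0.0, 1.238]
wrist_force: [-2.8, -1.0, 2.9]
gripper_width: 0.0253
finger_force: 35.0
```

```bash
python3 st.py
```

```text
{'time_s': 17.7, 'tcp_pos': [0.5802, 0.1811, 0.0518], 'eef_rot': [-3.1412, 0.0005, 1.2381], 'wrist_force': [-2.8225, -0.9577, 2.9257], 'torque': [-0.3505, 0.6447, 0.1642], 'gripper_width': 0.0253} 0.597 -0.847
```

Emit:
apply_moves(
  motion=[
    {"offset": [0, 0, 0.01], "angular": [0, 0, 0.06], "hand": -1},
    {"offset": [0, 0, 0.02], "angular": [0, 0, 0.12], "hand": -1},
  ],
  newtons=50,
)

```text
time_s: 17.95
tcp_pos: [0.5802, 0.1811, 0.0516]
eef_rot: [-3.141, 0.0, 1.118]
wrist_force: [-3.1, -1.9, 2.5]
gripper_width: 0.0251
finger_force: 50.0
```

```bash
python3 st.py
```

```text
{'time_s': 17.95, 'tcp_pos': [0.5802, 0.1811, 0.0516], 'eef_rot': [-3.1413, 0.0005, 1.1182], 'wrist_force': [-3.1177, -1.8731, 2.5365], 'torque': [-0.3064, 0.6641, 0.1115], 'gripper_width': 0.0251} 0.717 -0.847
```

Emit:
apply_moves(
  motion=[
    {"offset": [0, 0, 0.01], "angular": [0, 0, 0.06], "hand": -1},
    {"offset": [0, 0, 0.02], "angular": [0, 0, 0.12], "hand": -1},
  ],
)

```text
time_s: 18.2
tcp_pos: [0.5802, 0.1811, 0.0514]
eef_rot: [-3.141, 0.001, 0.998]
wrist_force: [-3.6, -0.9, 4.3]
gripper_width: 0.0248
finger_force: 50.0
```

```bash
python3 st.py
```

```text
{'time_s': 18.2, 'tcp_pos': [0.5802, 0.1811, 0.0514], 'eef_rot': [-3.1412, 0.0006, 0.9981], 'wrist_force': [-3.5703, -0.8797, 4.2938], 'torque': [-0.2949, 0.7589, 0.1673], 'gripper_width': 0.0248} 0.837 -0.844
```

Emit:
apply_moves(
  motion=[
    {"offset": [0, 0, 0.01], "angular": [0, 0, 0.06], "hand": -1},
    {"offset": [0, 0, 0.02], "angular": [0, 0, 0.12], "hand": -1},
  ],
)

```text
time_s: 18.45
tcp_pos: [0.5801, 0.1811, 0.0513]
eef_rot: [-3.141, 0.001, 0.878]
wrist_force: [-5.3, -1.0, 6.4]
gripper_width: 0.025
finger_force: 50.0
```

```bash
python3 st.py
```

```text
{'time_s': 18.45, 'tcp_pos': [0.5801, 0.1811, 0.0513], 'eef_rot': [-3.1412, 0.0007, 0.8781], 'wrist_force': [-5.321, -0.9616, 6.425], 'torque': [-0.2403, 0.9339, 0.1823], 'gripper_width': 0.025} 0.957 -0.824
```

Emit:
apply_moves(
  motion=[
    {"offset": [0, 0, 0.01], "angular": [0, 0, 0.06], "hand": -1},
    {"offset": [0, 0, 0.02], "angular": [0, 0, 0.12], "hand": -1},
  ],
)

```text
time_s: 18.7
tcp_pos: [0.5801, 0.1812, 0.0512]
eef_rot: [-3.141, 0.001, 0.758]
wrist_force: [-6.5, -0.9, 9.8]
gripper_width: 0.0248
finger_force: 50.0
```

```bash
python3 st.py
```

```text
{'time_s': 18.7, 'tcp_pos': [0.5801, 0.1812, 0.0512], 'eef_rot': [-3.1412, 0.0008, 0.7581], 'wrist_force': [-6.4691, -0.9265, 9.82], 'torque': [-0.1838, 1.2001, 0.174], 'gripper_width': 0.0248} 1.077 -0.804
```

Joint 6 torque is clean and started to rise near q6 = 0.84, but the vertical force is rising too. The fingertips may be rubbing on the bridge. I'll regrip 3 mm higher to tell the two apart.

Emit:
apply_moves(
  motion=[
    {"offset": [0, 0, 0], "angular": [0, 0, 0], "hand": -0.2},
    {"offset": [0, 0, 0], "angular": [0, 0, 0], "hand": -0.2},
    {"offset": [0, 0, -0.35], "angular": [0, 0, 0], "hand": -0.2},
    {"offset": [0, 0, -0.35], "angular": [0, 0, 0], "hand": -0.2},
  ],
)

```text
time_s: 19.2
tcp_pos: [0.5808, 0.1813, 0.0545]
eef_rot: [3.141, -0.001, 0.76]
wrist_force: [0.4, 0.3, -0.3]
gripper_width: 0.0368
finger_force: 0.0
```

```bash
python3 st.py; python3 - <<'E'
from h import *
im,d=cams.get_image('top'); v,u=np.mgrid[165:200,225:272]; uv=np.c_[u.ravel(),v.ravel()]
P=bydepth('top',uv,d[uv[:,1],uv[:,0]]); H=P[(P[:,2]>.068)&(P[:,2]<.09)]; print(len(H),np.percentile(H[:,2],[20,50,80]) if len(H) else '')
E
```

```text
{'time_s': 19.2, 'tcp_pos': [0.5808, 0.1813, 0.0545], 'eef_rot': [3.1413, -0.0005, 0.76], 'wrist_force': [0.3838, 0.2531, -0.2621], 'torque': [-0.087, 0.1686, -0.019], 'gripper_width': 0.0368} 1.075 -0.007
0
```

Emit:
apply_moves(
  motion=[
    {"offset": [0, 0, 0], "angular": [0, 0, 0], "hand": -1},
    {"offset": [0, 0, 0], "angular": [0, 0, 0], "hand": -1},
    {"offset": [0, 0, 0], "angular": [0, 0, 0], "hand": -1},
  ],
  newtons=50,
)

```text
time_s: 19.62
tcp_pos: [0.5803, 0.1814, 0.0541]
eef_rot: [-3.141, 0.0, 0.76]
wrist_force: [-2.5, 2.8, 0.8]
gripper_width: 0.025
finger_force: 50.0
```

```bash
python3 st.py
```

```text
{'time_s': 19.625, 'tcp_pos': [0.5803, 0.1814, 0.0541], 'eef_rot': [-3.1413, 0.0002, 0.7597], 'wrist_force': [-2.5085, 2.7689, 0.8155], 'torque': [0.4089, 0.516, -0.0252], 'gripper_width': 0.025} 1.075 -0.01
```

Emit:
apply_moves(
  motion=[
    {"offset": [0, 0, 0.0], "angular": [0, 0, 0.05], "hand": -1},
    {"offset": [0, 0, 0.01], "angular": [0, 0, 0.1], "hand": -1},
  ],
)

```text
time_s: 19.88
tcp_pos: [0.5803, 0.1814, 0.054]
eef_rot: [-3.141, 0.0, 0.659]
wrist_force: [-3.0, 3.6, 3.2]
gripper_width: 0.025
finger_force: 50.0
```

```bash
python3 st.py
```

```text
{'time_s': 19.875, 'tcp_pos': [0.5803, 0.1814, 0.054], 'eef_rot': [-3.1414, 0.0002, 0.6585], 'wrist_force': [-3.0342, 3.6146, 3.2496], 'torque': [0.4669, 0.6918, 0.235], 'gripper_width': 0.025} 1.177 -0.637
```

Emit:
apply_moves(
  motion=[
    {"offset": [0, 0, 0.01], "angular": [0, 0, 0.06], "hand": -1},
  ],
)

```text
time_s: 20.0
tcp_pos: [0.5803, 0.1813, 0.054]
eef_rot: [-3.141, 0.0, 0.598]
wrist_force: [-4.0, 3.2, 4.6]
gripper_width: 0.0248
finger_force: 50.0
```

```bash
python3 st.py
```

```text
{'time_s': 20.0, 'tcp_pos': [0.5803, 0.1813, 0.054], 'eef_rot': [-3.1414, 0.0004, 0.5983], 'wrist_force': [-4.0122, 3.1874, 4.5607], 'torque': [0.4182, 0.7413, 0.2388], 'gripper_width': 0.0248} 1.237 -0.867
```

Emit:
apply_moves(
  motion=[
    {"offset": [0, 0, 0], "angular": [0, 0, 0.02], "hand": -1},
  ],
)

```text
time_s: 20.12
tcp_pos: [0.5803, 0.1814, 0.054]
eef_rot: [-3.141, 0.0, 0.579]
wrist_force: [-3.6, 3.2, 4.3]
gripper_width: 0.0248
finger_force: 50.0
```

```bash
python3 st.py
```

```text
{'time_s': 20.125, 'tcp_pos': [0.5803, 0.1814, 0.054], 'eef_rot': [-3.1414, 0.0003, 0.5794], 'wrist_force': [-3.5852, 3.1662, 4.3242], 'torque': [0.5263, 0.7874, 0.1825], 'gripper_width': 0.0248} 1.256 0.331
```

Emit:
apply_moves(
  motion=[
    {"offset": [0, 0, 0], "angular": [0, 0, 0.02], "hand": -1},
  ],
)

```text
time_s: 20.25
tcp_pos: [0.5803, 0.1814, 0.0539]
eef_rot: [-3.141, 0.0, 0.56]
wrist_force: [-4.2, 4.0, 5.0]
gripper_width: 0.0251
finger_force: 50.0
```

```bash
python3 st.py; python3 - <<'E'
from h import *
for _ in range(6):
    cams.get_image('top'); s=r.get_state(); print(round(s['time_s'],2),s['torque'][2].round(3),s['joint_torque'][5].round(3),s['wrist_force'].round(1))
E
```

```text
{'time_s': 20.25, 'tcp_pos': [0.5803, 0.1814, 0.0539], 'eef_rot': [-3.1413, 0.0003, 0.56], 'wrist_force': [-4.2329, 3.9618, 4.9751], 'torque': [0.5684, 0.8888, 0.2283], 'gripper_width': 0.0251} 1.275 -0.093
20.3 0.223 0.004 [-3.8  4.   4.4]
20.35 0.181 0.409 [-4.   3.   4.3]
20.4 0.154 0.233 [-4.2  4.2  3.9]
20.45 0.114 0.161 [-3.9  3.1  4.1]
20.5 0.167 0.142 [-4.2  3.4  5.5]
20.55 0.116 0.138 [-3.3  3.9  4.5]
```

The moving torque is about 0.235 Nm against 0.151 Nm free, so the rise is about 0.085 Nm. The angle past contact gives 0.08 to 0.10 Nm. That is snug, so I'll release and withdraw.

Emit:
apply_moves(
  motion=[
    {"offset": [0, 0, 0], "angular": [0, 0, 0], "hand": 0.1},
    {"offset": [0, 0, 0], "angular": [0, 0, 0], "hand": 0.1},
    {"offset": [0, 0, 0], "angular": [0, 0, 0], "hand": 0.1},
    {"offset": [0, 0, -3], "angular": [0, 0, 0], "hand": 0.1},
    {"offset": [0, 0, -8], "angular": [0, 0, 0], "hand": 0.1},
    {"offset": [0, 0, -13], "angular": [0, 0, 0], "hand": 0.1},
    {"offset": [0, 0, -15], "angular": [0, 0, 0], "hand": 0.1},
    {"offset": [0, 0, -15], "angular": [0, 0, 0], "hand": 0.1},
  ],
)

```text
time_s: 21.55
tcp_pos: [0.581, 0.1813, 0.2048]
eef_rot: [3.141, -0.002, 0.56]
wrist_force: [-0.7, -0.5, -0.5]
gripper_width: 0.0504
finger_force: 0.0
```

```bash
python3 st.py; python3 - <<'E'
from h import *
im,d=cams.get_image('scene'); cv2.imwrite('pics/s4.png',cv2.resize(im[150:330,230:500,::-1],None,fx=2.9,fy=2.9,interpolation=cv2.INTER_CUBIC))
v,u=np.mgrid[205:260,375:420]; uv=np.c_[u.ravel(),v.ravel()]
for n,dd in (('now',d),('t0',np.load('scened.npy'))):
    P=bydepth('scene',uv,dd[uv[:,1],uv[:,0]]); H=P[(P[:,2]>.064)&(P[:,2]<.09)&(np.hypot(P[:,0]-.5805,P[:,1]-.182)<.011)]; print(n,len(H),np.percentile(H[:,2],[50,80]))
E
```

```text
{'time_s': 21.55, 'tcp_pos': [0.581, 0.1813, 0.2048], 'eef_rot': [3.1409, -0.002, 0.5598], 'wrist_force': [-0.7483, -0.5097, -0.5361], 'torque': [-0.0935, 0.1311, -0.014], 'gripper_width': 0.0504} 1.275 -0.001
now 86 [0.07747516 0.07857017]
t0 90 [0.08151175 0.08280822]
```

View pics/s4.png

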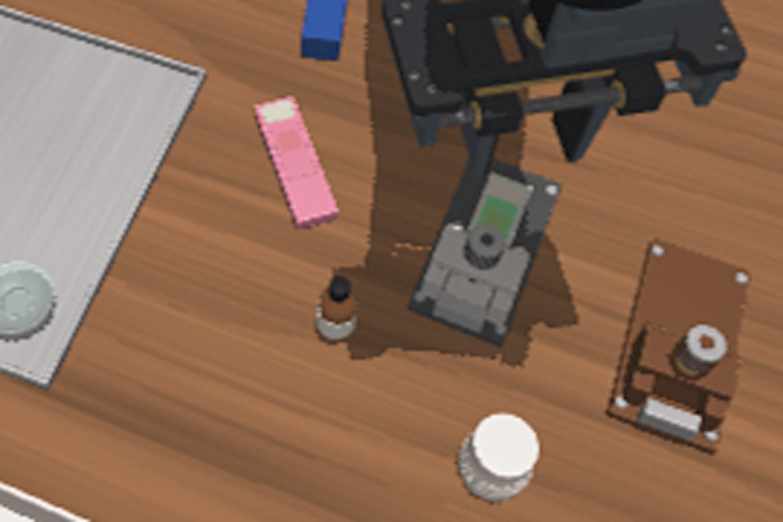

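The carrier at (505,205) lies home in the clamp, the screw head is 4 mm lower, and the neighbouring things are where they were. Handing in.

```bash
python3 -c "
from plant import workorder
print(workorder.job_done())"
```

```text
the job is handed in; nothing more can be done
None
```

The job is handed in: the carrier rests against the backstop, pushed home at about 18 N. The thumbscrew is snug at an estimated 0.085 Nm above free turning (noisy reading), the robot has let go of everything, and it took about 22 s.

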